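# Purge the steam tap with its spring-centred joystick

## Robot

A 7-joint arm with a two-finger parallel gripper is mounted at the origin on a cart in front of the work surface, level with it; the furniture and walls round the work are solid. World frame = base frame: x ahead of the robot, y to its left, z up, the work surface at z = 0. Lengths are in m, angles in rad, forces in N, time in s.
With the tool pointing down it reaches from about 0.425 to 1.025 m from the base axis. Payload 3.6 kg.
Tool frame: the origin (TCP) lies on the centre line of the jaws, within the pads' length; the fingertips stand 17 mm ahead of it and the grasp point (between the pads) lies 2 mm behind it (bot.tip_extent is the distance from the TCP to the fingertips, in m); z points along the fingers, y is the line along which they close (so a half turn about z gives the same grasp; the last joint's range is limited). The gripper opens to 85 mm and grips with 20 to 120 N. Pads are 22 mm wide; open, the fingers measure 114 mm over their backs; the gripper's body (76 mm by 85 mm) begins 54 mm behind the grasp point. The pads swing forward as they close: fully open they stand 13 mm farther back than shut.
Start: joints at [1.244, 0.591, 0.048, 1.609, -0.033, 0.943, -0.034], TCP at [0.167, -0.705, 0.248] pointing down, gripper open.
Joint ranges: [-2.69, 2.69], [-0.47, 2.24], [-1.27, 1.36], [0.19, 2.51], [-1.53, 4.68], [0.08, 2.07], [-3.09, 3.09]. Speed limits (rad/s): [2.57, 2.57, 3.14, 3.14, 3.14, 3.14, 3.14].

## Interface

Orientations are given as [roll, pitch, yaw] about the fixed x, y, z axes, in that order (R = Rz(yaw) Ry(pitch) Rx(roll)).
In Python, from cell import bot, viewer, job, spot_in, silhouettes, mark_of gives the robot as it stands.
- The arm moves only by the shell command python3 -m creep 'ROWS' [FORCE]. ROWS is text: rows parted by semicolons, each of 7 numbers parted by spaces: the turn, a rotation vector about the tool's x, y, z in degrees, then the shift along the tool's x, y, z in m, then the opening, from 0 (shut) to 1 (fully open). In form: rx ry rz x y z jaw; .... A call has 1 to 5 rows; each row shifts and turns the commanded pose from where the row before left it, along the tool's axes as they then stand; what a row does not reach is not made up. A row lasts 1/12 s, in which the tool goes at most 41.7 mm and 7.16 degrees, less where a joint would pass 70% of its speed; a pose out of reach is approached as far as the arm can. A call with a gripper value outside its range is refused whole. The fingers move at their own pace and stop on an object; FORCE is the grip in N (left out, the last holds). Time passes only in rows, so rows that do not move let the fingers close. It gives the time, the measured TCP pose, the force, the opening and the grip force at its end, in the units of the state.
- bot.state(): the state, without advancing time (a new reading comes with each control period).
- viewer.grab_frame(name): name is "side" or "top"; returns the picture (420x560x3 uint8, blue, green, red); there is no depth.
- viewer.calibration(name): a dict with "vfov" (degrees; the focal length in pixels is half the picture's height over the tangent of half this angle, whatever the lens; pixels are square), "cx", "cy" (the principal point, pixels), "origin" and "orientation" of the camera in the world. Camera axes: x right, y down, z forward; pixel columns grow to the right and rows downward; lengths in m; the calibration is good to about 2 mm. A picture is of the moment at which its call begins. calibration takes no time and is no camera call.
- job.finish_job(): hands the job in; it is judged then, once.
Trained networks look in the newest picture that a camera, given by its name, has taken for a name from the list of things; names that differ only in an ending like _2 or _b are one class to them, and where a whole thing is asked for, a point or a joint stands for the part that bears it (a point fixed in the world has none). Each returns a list of dicts, best first, with "conf" (0 to 1); they miss things now and then, are a little off and sometimes report something else, mostly with a low value. They report only what shows in the picture. A call takes as long as a camera call.
- spot_in(camera, label): "box" ([left, top, right, bottom] in pixels, round what is visible of it).
- silhouettes(camera, label): "pixels" (420x560 bool, what is visible of it) and "box" ([left, top, right, bottom] in pixels, round what is visible of it).
- mark_of(camera, label): "pixel" ([column, row] in pixels: a listed point, or the origin of a listed thing).
The state is a dict: "clock": time; "q": joint angles; "joint_velocities": joint speeds; "joint_torque": joint torques, N m; "position": TCP position; "tool_rot": TCP orientation; "contact_force": force on the tool from outside, world axes, zero at the start; "torque": the same for the moment, N m; "grip_width": finger opening in m; "finger_force": force on a finger pad.
Only numpy, scipy, OpenCV 4.12 (cv2) and the standard library are available. Lean on these libraries where they do the work, as an engineer would, in place of code of your own. Each camera call takes 0.05 s, during which the arm holds its last target. There are 200 camera calls.

## Task

Purge the steam tap: on the tap unit whose joystick has the pale wooden ball, tilt the joystick all the way over towards that unit's red lens and keep it there for a good two seconds, then let go so that it springs back upright. Never tilt it towards the blue lens, and leave the joystick with the black ball alone.

Things in the scene. Friction and masses are not known exactly. Their poses are not given: they have to be found in the camera images.
- steam_knob (a point): Centre of the pale wooden ball (32 mm diameter) on the steam tap's joystick; moves with the stick. Upright it is 137 mm above the worktop, 75 mm above the stick's pivot, which lies mid-way on the housing's top. Stick below: steel rod 9 mm thick. The unit is an aluminium box 100 x 112 mm, 62 mm high, fixed to the worktop, with a low spout and drip dish on its far side.
- steam_red (a point): Top of the red lens (16 mm diameter) on the steam unit's housing, 45 mm horizontally from the stick's pivot, 68 mm above the worktop. The stick tilts only along the line from the pivot to this lens; a blue lens lies 45 mm to the other side of the pivot. The line is turned up to 35 degrees from the robot's left-right line.
- steam_stick (a joint): Tilt of the wooden-ball joystick in rad: 0 upright, positive towards its red lens, negative towards the blue; stops at +0.42 and -0.42. A spring of 0.8 N m/rad centres it (about 4.5 N sideways at the ball at full tilt); released, it returns to 0 within half a second.
- water_stick (a joint): Tilt in rad of the black-ball joystick (0 upright; same size, spring and stops), to be left alone. It is on a second unit of the same build, the hot water tap, 18 to 36 cm to the left or right of the first; its red and blue lenses are the other way round.

How it is judged:
On the way:
1. the wooden-ball joystick is tilted at least 0.28 rad (16 degrees) towards its red lens and kept there for 1.5 s (value of joint steam_stick above 0.28 rad), for 1.5 s.
At the end, for the whole second after the job is handed in: The wooden-ball joystick, having been held over to the red side, and the black-ball joystick both stand upright within 0.06 rad (3.4 degrees) (value of joint steam_stick between -0.06 and 0.06 rad and value of joint water_stick between -0.06 and 0.06 rad); the robot touches nothing.
It fails at once if the wooden-ball joystick is tilted more than 0.17 rad (10 degrees) towards the blue lens (value of joint steam_stick below -0.17 rad).
It fails at once if the black-ball joystick is tilted more than 0.17 rad (10 degrees) either way (value of joint water_stick above 0.17 rad or value of joint water_stick below -0.17 rad).
It also fails if it takes over 29 s, if anything falls off the work surface, if the arm or the gripper's body presses on something with over 40 N, if the wrist force passes 120 N, or if a joint passes its speed limit or range.

## Working session

There is one attempt and no reset: what is moved stays moved. The work goes in short steps, Python scripts to look and compute and a shell command to move; the robot and the scene stay as the last step left them, time stands still between calls to the robot, and variables do not carry over. Pictures are saved under pics/ and viewed, at most 10 in all, crops included, and the job is handed in when it is done.

```bash
mkdir -p pics; cat > h.py <<'E'
import numpy as np, cv2
from cell import bot, viewer, job, spot_in, silhouettes, mark_of
from scipy.spatial.transform import Rotation as R
def cal(n):
    c=viewer.calibration(n); f=210/np.tan(np.radians(c["vfov"])/2)
    return c,f
def ori(c):
    o=np.array(c["orientation"],float)
    return o if o.shape==(3,3) else R.from_euler('xyz',o).as_matrix()
def ray(n,px):
    c,f=cal(n); d=ori(c)@np.array([(px[0]-c["cx"])/f,(px[1]-c["cy"])/f,1]); return np.array(c["origin"]),d/np.linalg.norm(d)
def atz(n,px,z):
    o,d=ray(n,px); return o+d*(z-o[2])/d[2]
def proj(n,p):
    c,f=cal(n); q=ori(c).T@(np.array(p)-np.array(c["origin"])); return [c["cx"]+f*q[0]/q[2],c["cy"]+f*q[1]/q[2]]
E
python3 - <<'E'
from h import *
for n in("side","top"):
    print(viewer.calibration(n))
    cv2.imwrite(f"pics/{n}0.png",viewer.grab_frame(n))
    for l,z in(("steam_knob",.137),("steam_red",.068)):
        for m in mark_of(n,l)[:3]: print(n,l,m["conf"],m["pixel"],atz(n,m["pixel"],z).round(4))
s=bot.state();print(s["clock"],s["position"],s["tool_rot"],s["grip_width"],proj("top",s["position"]))
E
```

```text
{'vfov': 44.316870487796095, 'cx': 267.4268969412597, 'cy': 217.11274730414655, 'origin': array([ 0.41829719, -0.44783671,  0.6833634 ]), 'orientation': array([-2.23348054, -0.02240072, -0.06352653])}
side steam_knob 0.74 [273.4, 169.1] [0.4964 0.4022 0.137 ]
side steam_red 0.86 [266.9, 183.3] [0.4884 0.4546 0.068 ]
{'vfov': 55.91816896697132, 'cx': 280.6446029260237, 'cy': 206.25634215120485, 'origin': array([0.40294276, 0.23742683, 0.97545368]), 'orientation': array([-3.06802829, -0.00610209, -1.55659374])}
top steam_knob 0.63 [204.9, 194.4] [0.4877 0.3947 0.137 ]
top steam_red 0.89 [189.6, 197.4] [0.4873 0.4426 0.068 ]
0.3 [ 0.1672005  -0.70520437  0.24789191] [-3.14085937e+00  5.61764976e-05  2.32833101e-01] 0.08531644139319679 [np.float64(799.3232913503945), np.float64(374.01626404652166)]
```

View pics/top0.png

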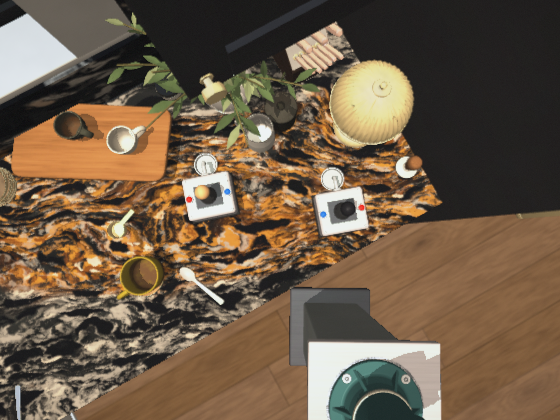

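View pics/side0.png

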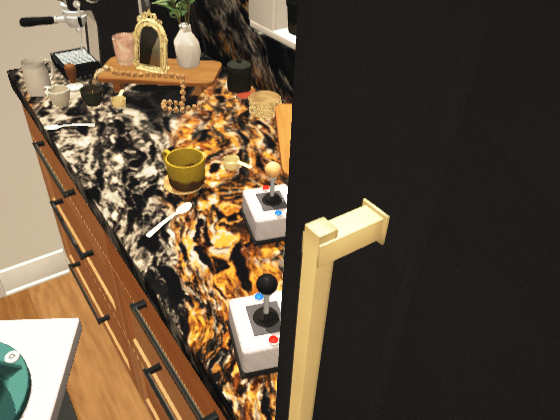

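Top view: steam unit centred about (208,195), its red lens at (189,199) and blue at (227,191). The water unit is at (342,210). Side view: a tall dark fridge with a handle at (300–385,205–420) stands between the arm and the units. I'll work out where the corridor past it lies.

```bash
python3 - <<'E'
from h import *
a=atz("top",(440,205),0);b=atz("top",(80,415),0);c=atz("top",(340,25),0)
print("corner",a,"front",b,"back",c)
d=(a-b)[:2];d/=np.linalg.norm(d);n=np.array([-d[1],d[0]]);n*=np.sign(n@a[:2]);k=n@a[:2];print("n",n,k)
for px in((380,220),(385,205)):
    o,v=ray("side",px);t=(k-n@o[:2])/(n@v[:2]);print("mount on face",o+t*v)
for px in((305,228),(320,240)):
    for off in(.04,.06,.08):
        o,v=ray("side",px);t=(k-off-n@o[:2])/(n@v[:2]);print("bar",off,o+t*v)
# triangulate
def tri(p,q):
    o1,u=ray("top",p);o2,v=ray("side",q);s=np.linalg.lstsq(np.c_[u,-v],o2-o1,rcond=None)[0];return ((o1+s[0]*u),(o2+s[1]*v))
print(tri((204.9,194.4),(273.4,169.1)));print(tri((189.6,197.4),(266.9,183.3)))
print("water ball",atz("top",(346,209),.137), "lenses",atz("top",(323,214),.068),atz("top",(361,208),.068),"steam blue",atz("top",(227,191.5),.068))
s=bot.state();print(s["q"],s["contact_force"])
E
python3 -m creep '0 0 0 0 -0.04 0 0; 0 0 0 0 -0.04 -0.01 0; 0 0 0 0 -0.04 -0.01 0; 0 0 0 0 -0.04 -0.01 0; 0 0 0 0 -0.04 -0.01 0'
python3 -c "
from h import *
print(bot.state()['q'])"
```

```text
corner [ 0.4838204  -0.16246163  0.        ] front [-0.02863588  0.70146176  0.        ] back [0.94256514 0.08710497 0.        ]
n [0.86007241 0.51017198] 0.3332372043012018
mount on face [ 0.50793016 -0.20310702  0.48766219]
mount on face [ 0.5086905  -0.20438884  0.50013691]
bar 0.04 [ 0.46158571 -0.20338226  0.4828757 ]
bar 0.06 [ 0.45623964 -0.23357205  0.50763566]
bar 0.08 [ 0.45089356 -0.26376185  0.53239562]
bar 0.04 [ 0.46903797 -0.21594563  0.48363885]
bar 0.06 [ 0.46277155 -0.24458387  0.50830456]
bar 0.08 [ 0.45650513 -0.27322211  0.53297028]
(array([0.48724075, 0.39375706, 0.14182499]), array([0.49555117, 0.39350354, 0.14261781]))
(array([0.48635629, 0.44038126, 0.07763154]), array([0.4872934 , 0.44036538, 0.07771501]))
water ball [0.46098954 0.09416464 0.137     ] lenses [0.45347669 0.13525701 0.068     ] [0.46857873 0.04781712 0.068     ] steam blue [0.50217425 0.3569293  0.068     ]
[ 1.24451029  0.5915421   0.04836642  1.60893357 -0.03330591  0.94265779
 -0.0336987 ] [-0.16184835  0.28308945 -0.23177621]
clock: 0.72
position: [0.1206, -0.5089, 0.2884]
tool_rot: [-3.141, 0.0, 0.233]
contact_force: [0.8, 0.4, 0.8]
grip_width: 0.0255
finger_force: 0.0
[ 1.21592639  0.28809131  0.04429126  2.02133091 -0.01696307  0.8328718
 -0.06819448]
```

```bash
python3 -m creep '0 0 0 0 -0.04 -0.01 0; 0 0 0 0 -0.04 -0.01 0; 0 0 0 0 -0.04 -0.01 0; 0 0 0 0 -0.03 0 0; 0 0 0 0 0 0 0'
python3 -m creep '0 0 -6 0.038 -0.002 0 0; 0 0 -6 0.038 -0.002 0 0; 0 0 -6 0.038 -0.002 0 0; 0 0 -6 0.038 -0.002 0 0; 0 0 0 0 0 0 0'
python3 -c "
from h import *
s=bot.state();print(s['q'],np.hypot(*s['position'][:2]))"
```

```text
clock: 1.13
position: [0.0842, -0.3579, 0.3178]
tool_rot: [-3.136, 0.0, 0.233]
contact_force: [-0.1, 0.5, 0.7]
grip_width: -0.0002
finger_force: 0.0
clock: 1.55
position: [0.2293, -0.2973, 0.319]
tool_rot: [3.139, -0.003, 0.666]
contact_force: [-0.5, -0.2, 0.0]
grip_width: 0.0003
finger_force: 0.0
[ 0.97239429  0.04348417 -0.18331779  2.24929551  0.00710394  0.84661742
 -0.12071958] 0.3754227500706861
```

```bash
python3 -m creep '0 0 -6 0.038 -0.003 0 0; 0 0 -6 0.038 -0.003 0 0; 0 0 -6 0.038 -0.003 0 0; 0 0 -6 0.038 -0.003 0 0; 0 0 0 0 0 0 0'
python3 -m creep '0 0 -6 0.038 -0.002 0 0; 0 0 -6 0.038 -0.002 0 0; 0 0 -6 0.038 -0.002 0 0; 0 0 -6 0.038 -0.002 0 0; 0 0 0 0 0 0 0'
python3 -c "
from h import *
s=bot.state();print(s['q'],np.hypot(*s['position'][:2]))"
```

```text
clock: 1.97
position: [0.3228, -0.1776, 0.319]
tool_rot: [3.139, -0.003, 1.084]
contact_force: [0.4, -0.9, -0.0]
grip_width: -0.0001
finger_force: 0.0
clock: 2.38
position: [0.3638, -0.0318, 0.3191]
tool_rot: [3.139, -0.003, 1.502]
contact_force: [0.3, -0.8, -0.2]
grip_width: -0.0
finger_force: 0.0
[ 0.5461682   0.04528342 -0.59400514  2.25305177  0.03062897  0.8481349
 -0.13605036] 0.36514401758725756
```

```bash
python3 -m creep '0 0 0 0.036 0.011 0 0; 0 0 0 0.036 0.011 0 0; 0 0 0 0.036 0.011 0 0; 0 0 0 0.036 0.011 0 0; 0 0 0 0.036 0.011 0 0'
python3 -m creep '0 0 0 0.036 0.011 0.01 0; 0 0 0 0.036 0.011 0.01 0; 0 0 0 0.036 0.011 0.02 0; 0 0 -7 0.036 0.011 0.02 0; 0 0 -7 0 0 0.02 0'
python3 - <<'E'
from h import *
s=bot.state();print(s['q'],s['position'])
for n in("side","top"):
    im=viewer.grab_frame(n)
    for l,z in(("steam_knob",.137),("steam_red",.068)):
        for m in mark_of(n,l)[:2]: print(n,l,m["conf"],m["pixel"],atz(n,m["pixel"],z).round(4))
    cc=(290,180) if n=="side" else (215,195)
    x0,y0=cc[0]-70,cc[1]-60
    cv2.imwrite(f"pics/{n}1.png",cv2.resize(im[y0:y0+110,x0:x0+140],None,fx=5,fy=5,interpolation=cv2.INTER_CUBIC))
    print(x0,y0,"tcp",proj(n,s['position']))
E
```

```text
clock: 2.8
position: [0.4324, 0.1379, 0.3184]
tool_rot: [3.141, 0.0, 1.487]
contact_force: [0.7, -0.6, 0.1]
grip_width: -0.0002
finger_force: 0.0
clock: 3.22
position: [0.4893, 0.2841, 0.2395]
tool_rot: [3.136, -0.009, 1.744]
contact_force: [1.0, 1.4, 0.3]
grip_width: 0.0003
finger_force: 0.0
[-0.06558593  0.48891662 -0.73381382  1.96271643  0.42959958  0.83961967
 -0.85848653] [0.48934492 0.28411475 0.23952842]
side steam_knob 0.58 [271.4, 169.4] [0.4924 0.4013 0.137 ]
side steam_red 0.87 [266.9, 185.3] [0.4879 0.4472 0.068 ]
220 120 tcp [np.float64(276.18888250961874), np.float64(155.4633218854263)]
top steam_red 0.72 [188.3, 200.8] [0.4794 0.4453 0.068 ]
145 135 tcp [np.float64(253.9430425295395), np.float64(188.74607079764596)]
```

View pics/top1.png

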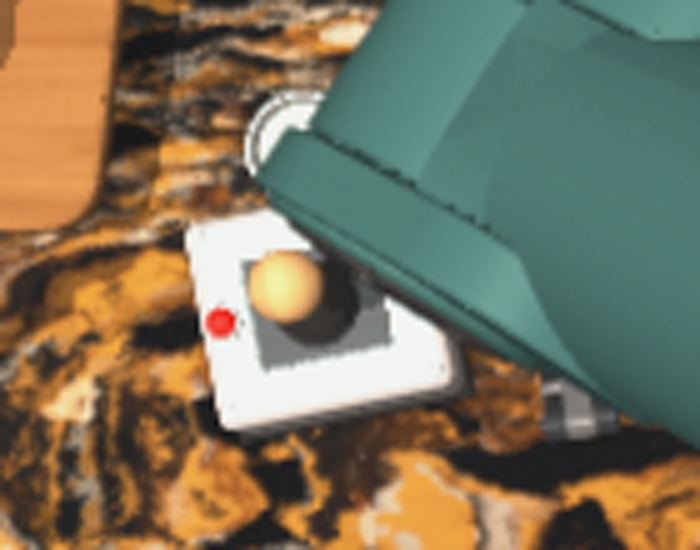

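View pics/side1.png

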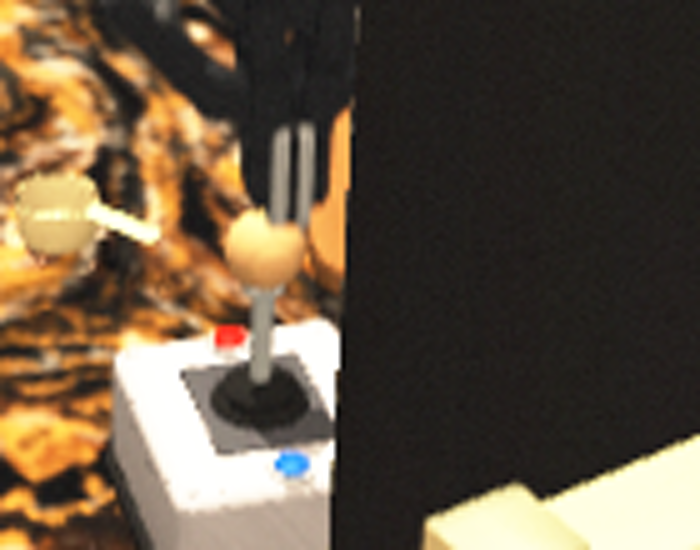

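The crops put the ball at top (202,192) and side (273,170), and the red lens at (189,200). That gives a pivot near (0.493, 0.400) and a red direction of about 102°. I'll descend on the blue side next.

```bash
python3 -m creep '0 0 -2 0.029 0.014 0 0; 0 0 0 0.028 0.014 0 0; 0 0 0 0 0 0.035 0; 0 0 0 0 0 0.035 0; 0 0 0 0 0 0.035 0'
python3 -m creep '0 0 0 0 0 0 0;0 0 0 0 0 0 0'
python3 - <<'E'
from h import *
s=bot.state();print(s['q'],s['position'],s['tool_rot'])
im=viewer.grab_frame("side");cv2.imwrite("pics/side2.png",cv2.resize(im[110:230,210:350],None,fx=5,fy=5,interpolation=cv2.INTER_CUBIC))
print(mark_of("side","steam_knob")[:1])
E
```

```text
clock: 3.93
position: [0.5056, 0.3368, 0.1355]
tool_rot: [3.136, -0.001, 1.766]
contact_force: [-0.1, -0.2, -0.8]
grip_width: 0.0002
finger_force: 0.0
clock: 4.1
position: [0.5037, 0.335, 0.1343]
tool_rot: [-3.14, 0.002, 1.767]
contact_force: [0.2, -0.6, 1.8]
grip_width: 0.0003
finger_force: 0.0
[-0.22952943  0.6656829  -0.62446756  1.94596602  0.58204428  0.71841215
 -1.01015899] [0.50370145 0.33496078 0.13425559] [-3.14012229e+00  1.83352296e-03  1.76668002e+00]
[{'pixel': [268.8, 168.2], 'conf': 0.41}]
```

View pics/side2.png

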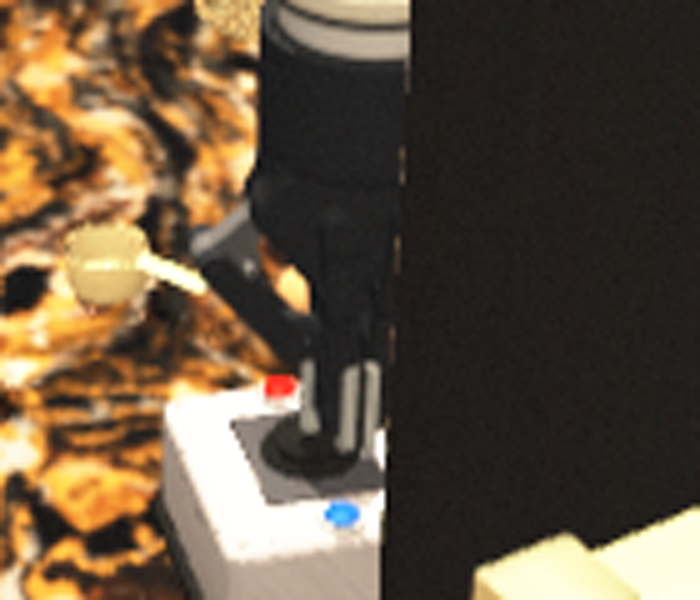

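```bash
python3 -m creep '0 0 0 0.02 0 0 0; 0 0 0 0.01 0 0 0; 0 0 0 0.005 0 0 0; 0 0 0 0.008 0 0 0; 0 0 0 0.006 0 0 0'
python3 -m creep '0 0 0 0.006 0 0 0; 0 0 0 0.005 0 0 0; 0 0 0 0 0 0 0;0 0 0 0 0 0 0'
python3 - <<'E'
from h import *
s=bot.state();print(s['position'],s['tool_rot'])
im=viewer.grab_frame("side");cv2.imwrite("pics/side3.png",cv2.resize(im[110:230,210:350],None,fx=5,fy=5,interpolation=cv2.INTER_CUBIC))
E
```

```text
clock: 4.62
position: [0.4947, 0.3846, 0.1353]
tool_rot: [3.14, 0.001, 1.768]
contact_force: [1.4, -2.6, 1.8]
grip_width: 0.0
finger_force: 1.1
clock: 4.95
position: [0.4923, 0.3948, 0.1341]
tool_rot: [3.142, 0.001, 1.768]
contact_force: [1.4, -2.5, 2.4]
grip_width: -0.0
finger_force: 1.5
[0.49231406 0.39481692 0.13406032] [3.14154250e+00 1.15046753e-03 1.76832160e+00]
```

View pics/side3.png

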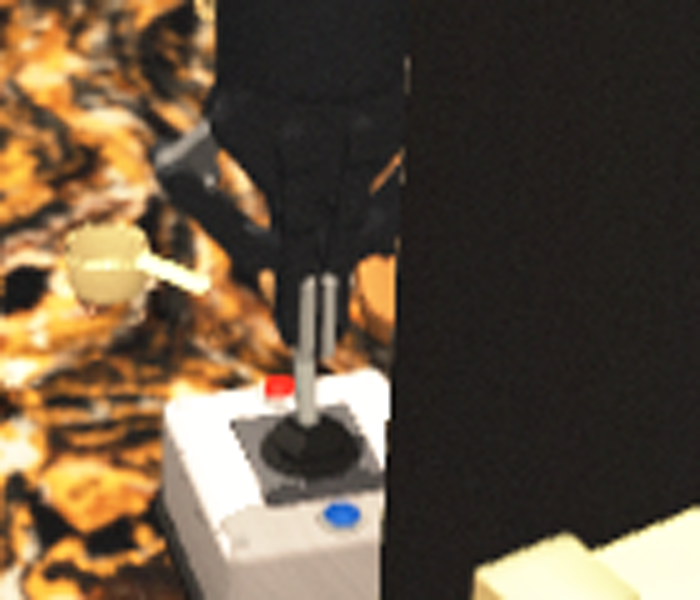

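The ball is hidden behind the fingers and the stick leans away towards red. I'll push further until the force shows the stop.

```bash
python3 -m creep '0 0 0 0.004 0 0 0; 0 0 0 0.003 0 0 0; 0 0 0 0 0 0 0'
python3 -m creep '0 0 0 0.003 0 0 0; 0 0 0 0 0 0 0; 0 0 0 0 0 0 0'
python3 - <<'E'
from h import *
for n in("side","top"):
  im=viewer.grab_frame(n)
  for m in mark_of(n,"steam_knob")[:2]: print(n,m,atz(n,m["pixel"],.132))
E
```

```text
clock: 5.25
position: [0.4907, 0.4012, 0.1334]
tool_rot: [-3.141, 0.002, 1.768]
contact_force: [2.3, -4.1, -1.8]
grip_width: 0.0003
finger_force: 2.3
clock: 5.5
position: [0.4901, 0.4032, 0.1331]
tool_rot: [-3.14, 0.003, 1.768]
contact_force: [2.5, -4.4, -2.4]
grip_width: -0.0001
finger_force: 2.6
```

```bash
python3 -m creep '0 0 0 0.001 0 0 0; 0 0 0 0 0 0 0; 0 0 0 0 0 0 0; 0 0 0 0 0 0 0; 0 0 0 0 0 0 0'
python3 -c "
from h import *
im=viewer.grab_frame('top');cv2.imwrite('pics/top4.png',cv2.resize(im[135:245,145:285],None,fx=5,fy=5,interpolation=cv2.INTER_CUBIC))"
python3 -m creep '0 0 0 0 0 0 0; 0 0 0 0 0 0 0; 0 0 0 0 0 0 0; 0 0 0 0 0 0 0; 0 0 0 0 0 0 0'
python3 -m creep '0 0 0 0 0 0 0; 0 0 0 0 0 0 0; 0 0 0 0 0 0 0; 0 0 0 0 0 0 0; 0 0 0 0 0 0 0'
python3 -m creep '0 0 0 0 0 0 0; 0 0 0 0 0 0 0; 0 0 0 0 0 0 0; 0 0 0 0 0 0 0; 0 0 0 0 0 0 0'
python3 -m creep '0 0 0 0 0 0 0; 0 0 0 0 0 0 0; 0 0 0 0 0 0 0; 0 0 0 0 0 0 0; 0 0 0 0 0 0 0'
python3 -m creep '0 0 0 0 0 0 0; 0 0 0 0 0 0 0; 0 0 0 0 0 0 0; 0 0 0 0 0 0 0; 0 0 0 0 0 0 0'
```

```text
clock: 6.12
position: [0.4901, 0.4033, 0.1331]
tool_rot: [-3.14, 0.005, 1.767]
contact_force: [2.3, -5.4, -1.4]
grip_width: -0.0005
finger_force: 3.2
clock: 6.58
position: [0.4902, 0.4033, 0.1331]
tool_rot: [-3.14, 0.005, 1.767]
contact_force: [2.5, -6.1, -1.5]
grip_width: 0.0001
finger_force: 3.2
clock: 7.0
position: [0.4901, 0.4032, 0.1331]
tool_rot: [-3.14, 0.005, 1.767]
contact_force: [2.5, -6.1, -1.2]
grip_width: -0.0003
finger_force: 3.2
clock: 7.42
position: [0.4901, 0.4033, 0.1331]
tool_rot: [-3.14, 0.005, 1.767]
contact_force: [2.1, -5.3, -2.9]
grip_width: 0.0002
finger_force: 3.2
clock: 7.83
position: [0.4901, 0.4033, 0.133]
tool_rot: [-3.14, 0.005, 1.767]
contact_force: [2.2, -5.9, -1.7]
grip_width: -0.0001
finger_force: 3.2
clock: 8.25
position: [0.4901, 0.4033, 0.1331]
tool_rot: [-3.14, 0.005, 1.767]
contact_force: [2.1, -6.6, -1.5]
grip_width: 0.0001
finger_force: 3.2
```

View pics/top4.png

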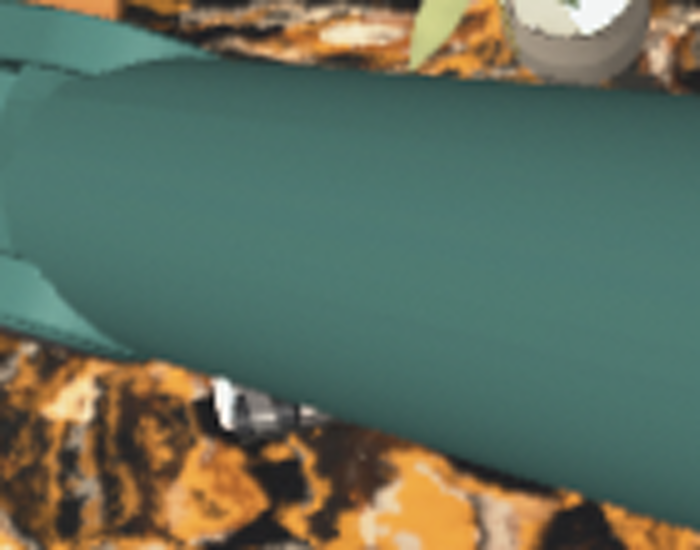

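The arm hides the stick from above, but about 6 N at this position means it is against the stop, and it has been held more than 2.5 s. Now I'll ease it back and retreat.

```bash
python3 -m creep '0 0 0 -0.006 0 0 0; 0 0 0 -0.006 0 0 0; 0 0 0 -0.006 0 0 0; 0 0 0 -0.006 0 0 0; 0 0 0 -0.008 0 0 0'
python3 -m creep '0 0 0 -0.015 0 0 0; 0 0 0 -0.02 0 0 0; 0 0 0 0 0 -0.03 0; 0 0 0 0 0 -0.035 0; 0 0 0 0 0 -0.035 0'
python3 -m creep '0 0 0 -0.03 0 0 0; 0 0 0 -0.03 0 0 0; 0 0 0 0 0 0 0; 0 0 0 0 0 0 0; 0 0 0 0 0 0 0'
python3 - <<'E'
from h import *
im=viewer.grab_frame("side");cv2.imwrite("pics/side5.png",cv2.resize(im[120:380,200:350],None,fx=2.2,fy=2.2))
E
```

```text
clock: 8.67
position: [0.4954, 0.3762, 0.1347]
tool_rot: [3.141, -0.003, 1.77]
contact_force: [-0.5, 0.6, -0.3]
grip_width: -0.0002
finger_force: 0.0
clock: 9.08
position: [0.5023, 0.3391, 0.2345]
tool_rot: [-3.139, -0.0, 1.768]
contact_force: [0.8, 0.6, 0.1]
grip_width: 0.0
finger_force: 0.0
clock: 9.5
position: [0.5145, 0.2816, 0.2343]
tool_rot: [3.141, -0.001, 1.768]
contact_force: [-0.3, -0.4, 0.3]
grip_width: 0.0001
finger_force: 0.0
```

View pics/side5.png

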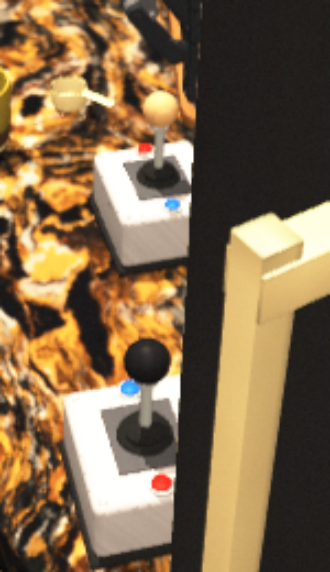

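Both sticks stand upright (wooden ball at about (160,107) in the crop, black ball at (147,360)), and the arm is clear of them.

```bash
python3 -c "
from cell import job
print(job.finish_job())"
```

```text
the job is handed in; nothing more can be done
None
```

I tilted the wooden-ball joystick towards the red lens, held it at the stop for over 2.5 s and released it; the last picture shows both sticks upright with the arm clear, and the job is handed in (no verdict was returned).

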